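Set the slip valve two turns open and hold it

ROBOT

A 6-joint arm with a two-finger parallel gripper is mounted at the origin on the work surface. World frame = base frame: x ahead of the robot, y to its left, z up, the work surface at z = 0. Lengths are in mm, angles in degrees, forces in N, time in s.
With the tool pointing down it reaches from about 350 to 775 mm from the base axis. Payload 5.5 kg.
Tool frame: the origin (TCP) lies between the finger pads; the fingertips stand 25 mm ahead of it and the grasp point (between the pads) lies 6 mm ahead of it; y points along the fingers, z is the direction in which the jaws open and shut, and the axes are right-handed (so a half turn about y gives the same grasp; the last joint's range is limited). The gripper opens to 85 mm and grips with 20 to 120 N. Pads are 22 mm wide; open, the fingers measure 114 mm over their backs; the gripper's body (76 mm by 85 mm) begins 54 mm behind the grasp point. The pads swing forward as they close: fully open they stand 13 mm farther back than shut.
Start: joints at [65.226, 17.945, 2.641, 74.691, 0, 82.002], TCP at [165.988, 550.561, 256.323] pointing down, gripper open.
Joint ranges: [-158.12, 158.12], [-49.38, 96.58], [-58.88, 72.47], [-126.05, 133.96], [-84.25, 85.87], [-180, 180]. Speed limits (degrees/s): [147.25, 147.25, 180, 180, 180, 180].

INTERFACE

Orientations are given as a 3x3 rotation matrix whose columns are the frame's x, y, z axes.
In Python, from rig import status, imaging, order gives the robot as it stands.
- The arm moves only by the tool play_rows, never from a script. Its argument "targets" is a list of rows, each a list of 2 entries, a list of its own where there are three numbers: the shift along the tool's x, y, z in m, then the turn, a rotation vector about the tool's x, y, z in rad. A call has 1 to 10 rows; each row shifts and turns the commanded pose from where the row before left it, along the tool's axes as they then stand; what a row does not reach is not made up. A row lasts 1/8 s, in which the tool goes at most 62.5 mm and 10.7 degrees, less where a joint would pass 70% of its speed; a pose out of reach is approached as far as the arm can. A call is refused whole if a number of a shift passes 0.0625 or a number of a turn 0.188, either way. A call with a gripper value outside its range is refused whole. "fingers" is the gripper's target within -1 to 1 (shut at 1, half-way at 0, fully open at -1), set as the call begins (left out, the last holds). The fingers move at their own pace and stop on an object; the grip force is fixed at half the most. Time passes only in rows, so rows that do not move let the fingers close. It gives the time, the measured TCP pose, the force and the opening at its end, in the units of the state.
- status.read_state(): the state, without advancing time (a new reading comes with each control period).
- imaging.read_camera(name): name is "scene" or "top" or "wrist"; returns a dict with "color" (400x640x3 uint8, blue, green, red), "K" (3x3 intrinsics, pixels), "R" (3x3) and "t" (3): a world point X has camera coordinates R X + t; the wrist camera has in their place "T_tool_cam" (4x4, takes a point from camera to tool coordinates, whose origin is the TCP and whose axes are the tool frame's). Camera axes: x right, y down, z forward; pixel columns grow to the right and rows downward; lengths in mm; the calibration is good to about 2 mm. The wrist camera is an equidistant fisheye: a pixel r from the principal point sees the ray r / f radians off the axis. A picture is of the moment at which its call begins: read the wrist's pose just before it. There is no depth.
- order.sign_off(): hands the job in, once; it reports no verdict.
The state is a dict: "time": time; "joint_pos": joint angles; "dq": joint speeds; "joint_torque": joint torques, N m; "eef_pos": TCP position; "eef_rot": TCP orientation; "contact_force": force on the tool from outside, world axes, zero at the start; "wrist_torque": the same for the moment, N m; "gripper_width": finger opening in mm.
Only numpy, scipy, OpenCV 4.12 (cv2) and the standard library are available. Lean on these libraries where they do the work, as an engineer would, in place of code of your own. Each camera call takes 0.05 s, during which the arm holds its last target.

TASK

Take the red crank handle of the blue valve wheel on the slip pot and turn the wheel clockwise (seen from above) until the valve is shut against its stop. Then back it off exactly two full turns (counter-clockwise) and finish still gripping the handle with the wheel held still there, because the wheel is sprung and runs back if it is let go. Leave the mould under the spout and everything else on the bench where it stands.

Things in the scene. Friction and masses are not known exactly. Their poses are not given: they have to be found in the camera images.
- wheel (a joint): The valve wheel's turn in rad, counted over several turns: 0 = shut against the hard stop; grows as the wheel is turned counter-clockwise seen from above (opening; 2 pi per turn); range 0 to 31.4. It starts open by something less than one turn. Friction is 0.12 N m and a spring pulls towards shut with 0.018 N m per rad, so that below about one turn the wheel stays where it is left and beyond it it runs back. Cranking takes at most about 7 N at the handle.
- hub (a point): Centre of the blue spoked valve wheel, on its vertical axis in the rim's mid-plane, 128 mm above the bench; rim radius 55 mm, rim 12 mm thick. The wheel lies level and keeps its height. Only the handle and a low nut (12 mm up) stand above it. Lower: an aluminium pot on the side away from the robot (170 mm from the axis, top 125 mm above the bench) and a spout (131 mm from the axis, top 97 mm).
- handle: Red upright round crank handle, 22 mm in diameter and 50 mm tall, standing on the wheel's rim 55 mm from the wheel's axis; origin at its centre (half-way up), 35 mm above the rim's mid-plane, its own z axis up. It spins freely about its upright axis, so it can be gripped from above and carried round the circle without turning the hand; its own yaw has no meaning.
- mould: White square plaster mould 90 x 90 x 48 mm, loose on the drip plate under the spout; origin at the middle of its underside. To be left alone.
- tub: Round open terracotta tub, rim radius 100 mm, 100 mm high, loose; origin at the middle of its underside. To be left alone.
- mug: Blue ceramic mug, radius 40 mm, 90 mm high, loose; origin at the middle of its underside. To be left alone.
- glaze_jar: Amber glass jar, radius 35 mm, 100 mm high, loose; origin at the middle of its underside. To be left alone.
- vase: Terracotta vase, radius 50 mm, 110 mm high, loose; origin at the middle of its underside. To be left alone.
- brush: Wooden brush lying on the bench, origin near its middle, about 200 mm long, loose. To be left alone.
- rib: Flat wooden potter's rib 110 x 50 x 8 mm lying on the bench, loose; origin at the middle of its underside. To be left alone.

How it is judged:
By the outcome, as a careful person would: the job done as asked, in the order asked, and still so for the second after the job is handed in, while the arm keeps its last pose, push and grip.
It also fails if it takes over 67 s, if anything falls off the work surface, if the arm or the gripper's body presses on something with over 40 N, if the wrist force passes 120 N, or if a joint passes its speed limit or range.

## Working session

There is one attempt and no reset: what is moved stays moved. The work goes in short steps, Python scripts to look and compute and a tool call to move; the robot and the scene stay as the last step left them, time stands still between calls to the robot, and variables do not carry over. Pictures are saved under pics/ and viewed, and the job is handed in when it is done.

Besides the shell and the picture viewer there is one more tool, called after "Emit:" as name(argument=value, ...) on one line, values as JSON. play_rows: Moves the arm, as the interface text tells. Its arguments: {"type":"object","properties":{"targets":{"type":"array"},"fingers":{"type":"number"}},"required":["targets"]}

```bash
mkdir -p pics; ls; python3 - <<'E'
from rig import status, imaging
import cv2
s=status.read_state(); print(s)
for n in("scene","top","wrist"):
    c=imaging.read_camera(n); cv2.imwrite(f"pics/{n}0.png",c["color"]); print(n,{k:v for k,v in c.items() if k!="color"})
E
```

```text
pics
{'time': 0.0, 'joint_pos': array([6.52264342e+01, 1.79896474e+01, 2.57729619e+00, 7.46902937e+01,
       5.64610514e-04, 8.20010807e+01]), 'dq': array([-0.00855329,  0.01252124,  0.01162522, -0.03759036, -0.01000311,
       -0.01267523]), 'joint_torque': array([ 2.57716478e-03, -4.80625176e+01,  2.98536193e+01,  1.92100334e-02,
        5.23736787e-05,  9.24130916e-06]), 'eef_pos': array([165.76536334, 550.10635393, 255.42259987]), 'eef_rot': array([[ 9.57447200e-01, -7.59641335e-04,  2.88607489e-01],
       [-2.88608373e-01, -1.62249168e-03,  9.57445860e-01],
       [-2.59052203e-04, -9.99998395e-01, -1.77268896e-03]]), 'contact_force': array([ 0.09164981, -0.58845238, -0.42946068]), 'wrist_torque': array([-0.04871952,  0.0067391 ,  0.0195544 ]), 'gripper_width': 85.168933426465}
scene {'K': array([[370.4443273 ,   0.        , 323.32609178],
       [  0.        , 370.4443273 , 196.48273084],
       [  0.        ,   0.        ,   1.        ]]), 'R': array([[ 0.34503601,  0.93854263, -0.00937454],
       [ 0.78650368, -0.29456381, -0.54281131],
       [-0.51221296,  0.17991634, -0
[... 270 characters left out ...]
77025, -0.00600912],
       [-0.99568096, -0.01994605, -0.09067289],
       [ 0.0905322 ,  0.00784878, -0.9958626 ]]), 't': array([  20.19613453,  470.44043998, 1812.0658356 ])}
wrist {'K': array([[309.70691629,   0.        , 321.63455828],
       [  0.        , 309.70691629, 200.39949336],
       [  0.        ,   0.        ,   1.        ]]), 'T_tool_cam': array([[-1.72833641e-04,  9.60675160e-01,  2.77674644e-01,
        -7.02527144e+01],
       [ 1.63350063e-03, -2.77674006e-01,  9.60673971e-01,
        -1.18108692e+02],
       [ 9.99998651e-01,  6.19618486e-04, -1.52127207e-03,
        -7.78330876e-01],
       [ 0.00000000e+00,  0.00000000e+00,  0.00000000e+00,
         1.00000000e+00]])}
```

View pics/scene0.png

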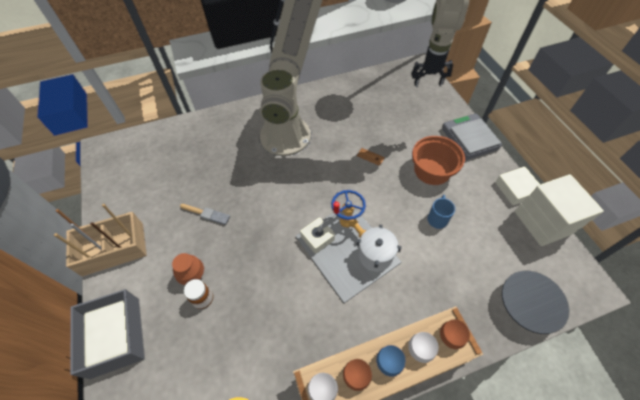

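View pics/top0.png

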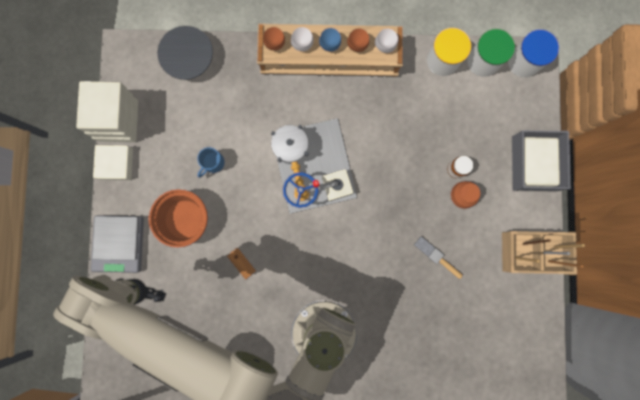

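View pics/wrist0.png

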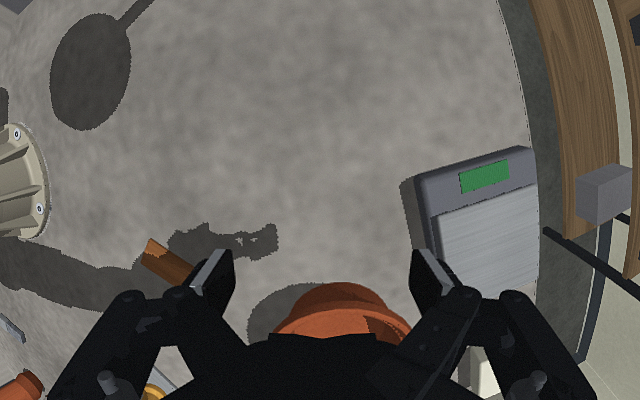

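The scene shows the wheel at about (348,205) with the red handle at about (337,207). The top view shows the wheel at about (301,190) with the handle at about (316,184). Next I'll measure them with colour masks.

```bash
cat > h.py <<'E'
import numpy as np, cv2
from rig import status, imaging
def ray(c,u,v):
    d=c["R"].T@np.linalg.inv(c["K"])@np.array([u,v,1.]); o=-c["R"].T@c["t"]; return o,d
def onz(c,u,v,z):
    o,d=ray(c,u,v); return o+d*(z-o[2])/d[2]
def proj(c,X):
    p=c["K"]@(c["R"]@np.array(X,float)+c["t"]); return p[:2]/p[2]
E
python3 - <<'E'
from h import *
rois={"scene":(320,180,380,230),"top":(278,165,330,212)}
for n in rois:
    c=imaging.read_camera(n); im=c["color"]; x0,y0,x1,y1=rois[n]
    sub=im[y0:y1,x0:x1]; hsv=cv2.cvtColor(sub,cv2.COLOR_BGR2HSV); h,s,v=cv2.split(hsv)
    blue=((h>105)&(h<130)&(s>110)).astype(np.uint8); red=(((h<6)|(h>172))&(s>150)&(v>100)).astype(np.uint8)
    cs,_=cv2.findContours(blue,cv2.RETR_EXTERNAL,cv2.CHAIN_APPROX_NONE); k=np.vstack(cs)
    hull=cv2.convexHull(k); e=cv2.fitEllipse(hull); print(n,e[0][0]+x0,e[0][1]+y0,e[1:], "hub",onz(c,e[0][0]+x0,e[0][1]+y0,128))
    P=np.array([onz(c,p[0]+x0,p[1]+y0,128)[:2] for p in hull[:,0]])
    A=np.c_[2*P,np.ones(len(P))];q=np.linalg.lstsq(A,(P**2).sum(1),rcond=None)[0]; print("circle",q[:2],np.sqrt(q[2]+q[0]**2+q[1]**2))
    ys,xs=np.nonzero(red); print("red",len(xs),xs.mean()+x0,ys.mean()+y0,onz(c,xs.mean()+x0,ys.mean()+y0,163),onz(c,xs.mean()+x0,ys.mean()+y0,180))
    cv2.imwrite(f"pics/{n}_crop.png",cv2.resize(sub,None,fx=8,fy=8,interpolation=0)) 
E
```

```text
scene 348.010799407959 204.2131633758545 ((28.27979850769043, 32.939208984375), 96.3053207397461) hub [494.1712289   89.37066301 128.        ]
circle [492.90712438  89.75159774] 57.149527625232075
red 42 335.8333333333333 207.33333333333334 [510.70190127  37.11303744 163.        ] [520.18528173  33.08205437 180.        ]
top 300.2710018157959 189.60927963256836 ((33.32552719116211, 33.988670349121094), 100.19559478759766) hub [494.25921653  89.43461498 128.        ]
circle [494.46734049  89.36476624] 56.89380630539601
red 17 315.29411764705884 183.8235294117647 [510.61105061  38.71467013 163.        ] [508.5251604   38.47887636 180.        ]
```

View pics/scene_crop.png

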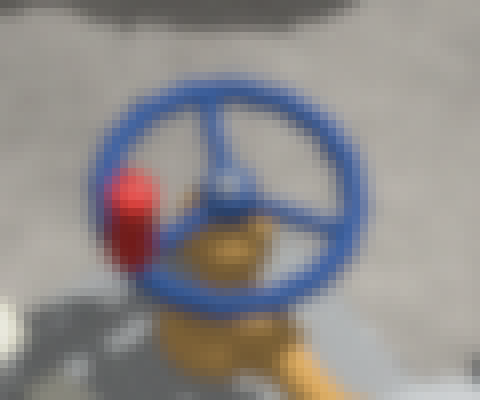

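View pics/top_crop.png

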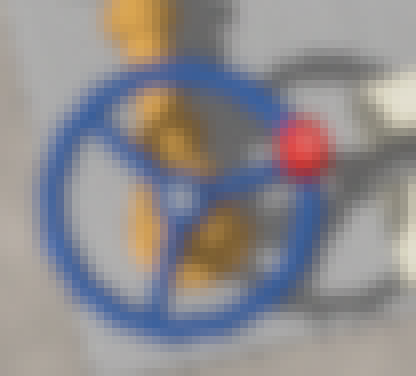

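The two views agree: hub at about (494.2, 89.5) and handle at about (510.7, 37.5), which puts the handle 54.5 mm from the axis against 55 mm nominal. I'll fly above it at the present height.

Emit:
play_rows(targets=[[[0.047, 0, -0.0385], [0, 0, 0]], [[0.047, 0, -0.0385], [0, 0, 0]], [[0.047, 0, -0.0385], [0, 0, 0]], [[0.047, 0, -0.0385], [0, 0, 0]], [[0.047, 0, -0.0385], [0, 0, 0]], [[0.047, 0, -0.0385], [0, 0, 0]], [[0.047, 0, -0.0385], [0, 0, 0]], [[0.047, 0, -0.0385], [0, 0, 0]], [[0.047, 0, -0.0385], [0, 0, 0]], [[0.047, 0, -0.0385], [0, 0, 0]]], fingers=-1)

```text
time: 1.5
eef_pos: [505.7, 44.4, 256.4]
eef_rot: [[0.957, 0.001, 0.289], [-0.289, 0.0, 0.957], [0.0, -1.0, 0.0]]
contact_force: [0.9, 1.3, 0.7]
gripper_width: 85.6
```

Emit:
play_rows(targets=[[[0, 0, 0], [0, 0, 0]], [[0, 0, 0], [0, 0, 0]], [[0, 0, 0], [0, 0, 0]]])

```text
time: 1.88
eef_pos: [504.1, 47.4, 256.3]
eef_rot: [[0.958, -0.0, 0.287], [-0.287, 0.0, 0.958], [-0.0, -1.0, 0.0]]
contact_force: [0.1, -0.5, -0.2]
gripper_width: 85.3
```

```bash
cat >> h.py <<'E'
HUB=np.array([494.2,89.5])
def wproj_ray(c,s,u,v):
    K=c["K"]; x=(u-K[0,2])/K[0,0]; y=(v-K[1,2])/K[1,1]; r=np.hypot(x,y)
    d=np.array([np.sin(r)*x/r,np.sin(r)*y/r,np.cos(r)]) if r>0 else np.array([0,0,1.])
    T=c["T_tool_cam"]; R=s["eef_rot"]
    return R@T[:3,3]+s["eef_pos"], R@T[:3,:3]@d
def wproj(c,s,X):
    T=c["T_tool_cam"]; R=s["eef_rot"]
    p=T[:3,:3].T@(R.T@(np.array(X,float)-s["eef_pos"])-T[:3,3]); th=np.arctan2(np.hypot(p[0],p[1]),p[2]); a=np.arctan2(p[1],p[0]); K=c["K"]
    return K[0,0]*th*np.cos(a)+K[0,2],K[1,1]*th*np.sin(a)+K[1,2]
def rep(target=None):
    s=status.read_state(); print("t",round(s["time"],2),"tcp",s["eef_pos"].round(1),"F",s["contact_force"].round(1),"w",round(s["gripper_width"],1)); print(s["eef_rot"].round(3))
    d=s["eef_pos"][:2]-HUB; print("r,ang about hub",np.hypot(*d).round(1),np.degrees(np.arctan2(d[1],d[0])).round(1))
    if target is not None: print("tool shift mm",(s["eef_rot"].T@(np.array(target)-s["eef_pos"])).round(1))
    return s
E
python3 - <<'E'
from h import *
s=rep([510.7,37.5,174]); c=imaging.read_camera("wrist"); cv2.imwrite("pics/w1.png",c["color"])
print(wproj(c,s,[510.7,37.5,188]),wproj(c,s,[494.2,89.5,134]))
E
```

```text
t 1.88 tcp [504.1  47.4 256.3] F [ 0.1 -0.5 -0.2] w 85.3
[[ 0.958 -0.     0.287]
 [-0.287  0.     0.958]
 [-0.    -1.     0.   ]]
r,ang about hub 43.3 -76.8
tool shift mm [ 9.2 82.3 -7.6]
(np.float64(311.66459759780685), np.float64(238.01932971218287)) (np.float64(370.0902163919289), np.float64(175.43942338939755))
```

View pics/w1.png

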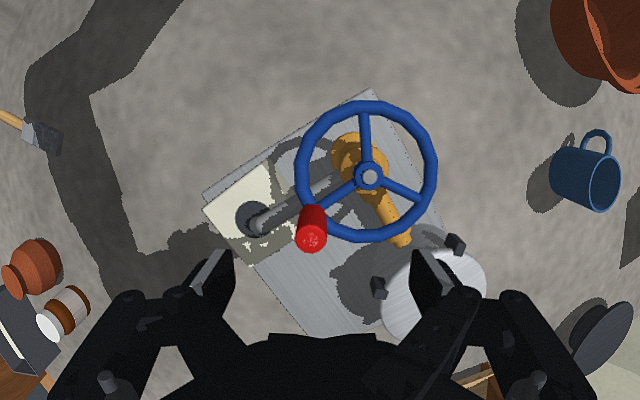

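The wrist view shows the handle top at (312,238) and the hub at (370,176). The predicted positions were (311.7,238) and (370,175.4), so I'm descending.

Emit:
play_rows(targets=[[[0.0092, 0, -0.0076], [0, 0, 0]], [[0, 0.02, 0], [0, 0, 0]], [[0, 0.02, 0], [0, 0, 0]], [[0, 0.02, 0], [0, 0, 0]], [[0, 0.015, 0], [0, 0, 0]], [[0, 0.0073, 0], [0, 0, 0]], [[0, 0, 0], [0, 0, 0]], [[0, 0, 0], [0, 0, 0]]])

```text
time: 2.92
eef_pos: [512.0, 36.3, 174.7]
eef_rot: [[0.957, 0.001, 0.289], [-0.289, -0.0, 0.957], [0.001, -1.0, 0.0]]
contact_force: [-0.1, -0.2, 0.4]
gripper_width: 85.2
```

Emit:
play_rows(targets=[[[0, 0, 0], [0, 0, 0]], [[0, 0, 0], [0, 0, 0]], [[0, 0, 0], [0, 0, 0]], [[0, 0, 0], [0, 0, 0]], [[0, 0, 0], [0, 0, 0]], [[0, 0, 0], [0, 0, 0]], [[0, 0, 0], [0, 0, 0]], [[0, 0, 0], [0, 0, 0]]], fingers=1)

```text
time: 3.92
eef_pos: [511.4, 36.7, 174.3]
eef_rot: [[0.958, 0.0, 0.288], [-0.288, 0.001, 0.958], [0.0, -1.0, 0.001]]
contact_force: [-2.4, 3.3, 6.0]
gripper_width: 20.7
```

```bash
python3 - <<'E'
from h import *
s=rep([510.7,37.5,174]); c=imaging.read_camera("wrist"); cv2.imwrite("pics/w2.png",c["color"])
E
```

```text
t 3.92 tcp [511.4  36.7 174.3] F [-2.4  3.3  6. ] w 20.7
[[ 0.958  0.     0.288]
 [-0.288  0.001  0.958]
 [ 0.    -1.     0.001]]
r,ang about hub 55.6 -71.9
tool shift mm [-0.9  0.3  0.6]
```

View pics/w2.png

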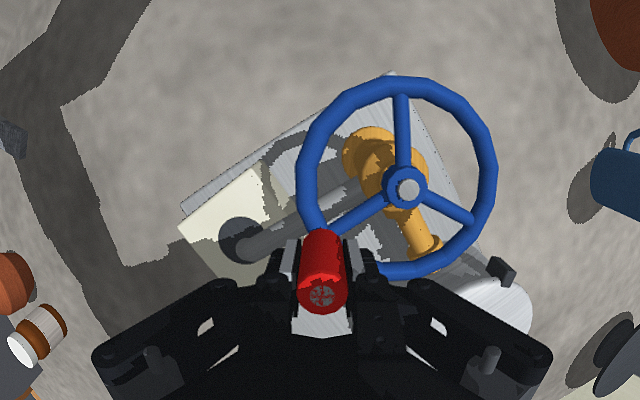

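Gripped, with width 20.7 mm and the handle between the pads. Next I'll tabulate the circle steps in tool axes.

```bash
python3 - <<'E'
from h import *
xt=np.array([.9575,-.2884]); zt=np.array([.2884,.9575])
for a in range(-72,-432,-15):
    o=[]
    for k in range(3):
        f=lambda q:55*np.array([np.cos(np.radians(q)),np.sin(np.radians(q))])
        d=f(a-5*k-5)-f(a-5*k); o.append((round(d@xt/1000,4),round(d@zt/1000,4)))
    print(a,o)
E
```

```text
-72 [(np.float64(-0.0041), np.float64(-0.0026)), (np.float64(-0.0043), np.float64(-0.0022)), (np.float64(-0.0044), np.float64(-0.0018))]
-87 [(np.float64(-0.0046), np.float64(-0.0014)), (np.float64(-0.0047), np.float64(-0.001)), (np.float64(-0.0048), np.float64(-0.0006))]
-102 [(np.float64(-0.0048), np.float64(-0.0002)), (np.float64(-0.0048), np.float64(0.0002)), (np.float64(-0.0048), np.float64(0.0006))]
-117 [(np.float64(-0.0047), np.float64(0.0011)), (np.float64(-0.0046), np.float64(0.0015)), (np.float64(-0.0044), np.float64(0.0019))]
-132 [(np.float64(-0.0042), np.float64(0.0022)), (np.float64(-0.004), np.float64(0.0026)), (np.float64(-0.0038), np.float64(0.0029))]
-147 [(np.float64(-0.0035), np.float64(0.0033)), (np.float64(-0.0032), np.float64(0.0036)), (np.float64(-0.0029), np.float64(0.0038))]
-162 [(np.float64(-0.0026), np.float64(0.0041)), (np.float64(-0.0022), np.float64(0.0043)), (np.float64(-0.0018), np.float64(0.0044))]
-177 [(np.float64(-0.0014), np.float64(0.0046)), (np.float64(-0.001), np.float64(0.0047)), (np.float64(-0.0006), np.float64(0.0048))]
-192 [(np.float64(
[... 1429 characters left out ...]
oat64(-0.0044))]
-357 [(np.float64(0.0014), np.float64(-0.0046)), (np.float64(0.001), np.float64(-0.0047)), (np.float64(0.0006), np.float64(-0.0048))]
-372 [(np.float64(0.0002), np.float64(-0.0048)), (np.float64(-0.0002), np.float64(-0.0048)), (np.float64(-0.0006), np.float64(-0.0048))]
-387 [(np.float64(-0.0011), np.float64(-0.0047)), (np.float64(-0.0015), np.float64(-0.0046)), (np.float64(-0.0019), np.float64(-0.0044))]
-402 [(np.float64(-0.0022), np.float64(-0.0042)), (np.float64(-0.0026), np.float64(-0.004)), (np.float64(-0.0029), np.float64(-0.0038))]
-417 [(np.float64(-0.0033), np.float64(-0.0035)), (np.float64(-0.0036), np.float64(-0.0032)), (np.float64(-0.0038), np.float64(-0.0029))]
```

Emit:
play_rows(targets=[[[-0.0039, 0, -0.0027], [0, 0, 0]], [[-0.0042, 0, -0.0024], [0, 0, 0]]])

```text
time: 4.22
eef_pos: [502.5, 34.6, 174.3]
eef_rot: [[0.958, 0.001, 0.288], [-0.288, 0.002, 0.958], [0.001, -1.0, 0.002]]
contact_force: [-0.8, 8.1, 4.3]
gripper_width: 20.5
```

Emit:
play_rows(targets=[[[-0.0045, 0, -0.0014], [0, 0, 0]], [[-0.0047, 0, -0.001], [0, 0, 0]], [[-0.0048, 0, -0.0006], [0, 0, 0]]])

```text
time: 4.6
eef_pos: [488.3, 34.5, 174.3]
eef_rot: [[0.957, 0.001, 0.289], [-0.289, -0.001, 0.957], [0.002, -1.0, -0.001]]
contact_force: [0.5, 0.3, 5.0]
gripper_width: 20.9
```

Emit:
play_rows(targets=[[[-0.0048, 0, -0.0002], [0, 0, 0]], [[-0.0048, 0, 0.0002], [0, 0, 0]], [[-0.0048, 0, 0.0006], [0, 0, 0]]])

```text
time: 4.97
eef_pos: [474.2, 38.2, 174.3]
eef_rot: [[0.957, 0.0, 0.29], [-0.29, -0.004, 0.957], [0.001, -1.0, -0.003]]
contact_force: [0.3, -3.6, 6.2]
gripper_width: 20.5
```

Emit:
play_rows(targets=[[[-0.0048, 0, 0.0007], [0, 0, 0]], [[-0.0047, 0, 0.0011], [0, 0, 0]], [[-0.0046, 0, 0.0015], [0, 0, 0]]])

```text
time: 5.35
eef_pos: [461.3, 45.5, 174.3]
eef_rot: [[0.957, -0.0, 0.29], [-0.29, -0.003, 0.957], [0.001, -1.0, -0.003]]
contact_force: [-1.3, -3.9, 7.3]
gripper_width: 20.8
```

Emit:
play_rows(targets=[[[-0.0044, 0, 0.0018], [0, 0, 0]], [[-0.0043, 0, 0.0022], [0, 0, 0]], [[-0.0041, 0, 0.0026], [0, 0, 0]]])

```text
time: 5.72
eef_pos: [451.0, 55.8, 174.3]
eef_rot: [[0.957, -0.0, 0.29], [-0.29, -0.003, 0.957], [0.001, -1.0, -0.003]]
contact_force: [-2.2, -2.8, 6.6]
gripper_width: 20.0
```

Emit:
play_rows(targets=[[[-0.0038, 0, 0.0029], [0, 0, 0]], [[-0.0035, 0, 0.0033], [0, 0, 0]], [[-0.0032, 0, 0.0036], [0, 0, 0]]])

```text
time: 6.1
eef_pos: [443.8, 68.4, 174.3]
eef_rot: [[0.957, -0.0, 0.29], [-0.29, -0.002, 0.957], [0.0, -1.0, -0.002]]
contact_force: [-1.3, -2.8, 6.6]
gripper_width: 20.5
```

Emit:
play_rows(targets=[[[-0.0029, 0, 0.0038], [0, 0, 0]], [[-0.0026, 0, 0.0041], [0, 0, 0]], [[-0.0022, 0, 0.0043], [0, 0, 0]]])

```text
time: 6.48
eef_pos: [440.0, 82.5, 174.3]
eef_rot: [[0.957, -0.0, 0.289], [-0.289, -0.002, 0.957], [0.001, -1.0, -0.002]]
contact_force: [-0.5, -1.6, 7.2]
gripper_width: 20.7
```

Emit:
play_rows(targets=[[[-0.0018, 0, 0.0044], [0, 0, 0]], [[-0.0014, 0, 0.0046], [0, 0, 0]], [[-0.001, 0, 0.0047], [0, 0, 0]]])

```text
time: 6.85
eef_pos: [440.2, 96.9, 174.3]
eef_rot: [[0.957, 0.0, 0.289], [-0.289, -0.002, 0.957], [0.001, -1.0, -0.002]]
contact_force: [-0.5, -1.9, 6.6]
gripper_width: 20.5
```

Emit:
play_rows(targets=[[[-0.0006, 0, 0.0048], [0, 0, 0]], [[-0.0002, 0, 0.0048], [0, 0, 0]], [[0.0002, 0, 0.0048], [0, 0, 0]]])

```text
time: 7.22
eef_pos: [444.0, 110.7, 174.3]
eef_rot: [[0.957, 0.001, 0.289], [-0.289, -0.002, 0.957], [0.001, -1.0, -0.002]]
contact_force: [0.6, -2.6, 6.0]
gripper_width: 20.6
```

Emit:
play_rows(targets=[[[0.0006, 0, 0.0048], [0, 0, 0]], [[0.001, 0, 0.0047], [0, 0, 0]], [[0.0014, 0, 0.0046], [0, 0, 0]]])

```text
time: 7.6
eef_pos: [451.3, 123.1, 174.3]
eef_rot: [[0.957, 0.001, 0.29], [-0.29, -0.003, 0.957], [0.002, -1.0, -0.002]]
contact_force: [1.5, -2.9, 5.0]
gripper_width: 20.6
```

Emit:
play_rows(targets=[[[0.0018, 0, 0.0044], [0, 0, 0]], [[0.0022, 0, 0.0043], [0, 0, 0]], [[0.0026, 0, 0.0041], [0, 0, 0]]])

```text
time: 7.98
eef_pos: [461.3, 133.1, 174.3]
eef_rot: [[0.957, 0.001, 0.29], [-0.29, -0.003, 0.957], [0.002, -1.0, -0.003]]
contact_force: [0.5, -5.1, 5.5]
gripper_width: 20.4
```

Emit:
play_rows(targets=[[[0.0029, 0, 0.0038], [0, 0, 0]], [[0.0032, 0, 0.0036], [0, 0, 0]], [[0.0035, 0, 0.0033], [0, 0, 0]]])

```text
time: 8.35
eef_pos: [473.5, 140.1, 174.3]
eef_rot: [[0.957, 0.001, 0.29], [-0.29, -0.004, 0.957], [0.002, -1.0, -0.004]]
contact_force: [0.6, -6.1, 6.2]
gripper_width: 20.9
```

Emit:
play_rows(targets=[[[0.0038, 0, 0.0029], [0, 0, 0]], [[0.0041, 0, 0.0026], [0, 0, 0]], [[0.0043, 0, 0.0022], [0, 0, 0]]])

```text
time: 8.72
eef_pos: [487.0, 143.8, 174.3]
eef_rot: [[0.957, -0.0, 0.29], [-0.29, -0.005, 0.957], [0.001, -1.0, -0.004]]
contact_force: [-0.4, -6.6, 7.4]
gripper_width: 20.6
```

Emit:
play_rows(targets=[[[0.0044, 0, 0.0018], [0, 0, 0]], [[0.0046, 0, 0.0014], [0, 0, 0]], [[0.0047, 0, 0.0009], [0, 0, 0]]])

```text
time: 9.1
eef_pos: [500.8, 144.0, 174.3]
eef_rot: [[0.957, -0.001, 0.29], [-0.29, -0.004, 0.957], [0.0, -1.0, -0.004]]
contact_force: [-3.2, -5.3, 8.1]
gripper_width: 20.6
```

Emit:
play_rows(targets=[[[0.0048, 0, 0.0005], [0, 0, 0]], [[0.0048, 0, 0.0001], [0, 0, 0]], [[0.0048, 0, -0.0003], [0, 0, 0]]])

```text
time: 9.48
eef_pos: [514.3, 140.6, 174.2]
eef_rot: [[0.957, -0.001, 0.289], [-0.289, -0.003, 0.957], [-0.001, -1.0, -0.003]]
contact_force: [-2.6, -2.2, 7.9]
gripper_width: 20.7
```

Emit:
play_rows(targets=[[[0.0048, 0, -0.0007], [0, 0, 0]], [[0.0047, 0, -0.0011], [0, 0, 0]], [[0.0046, 0, -0.0015], [0, 0, 0]]])

```text
time: 9.85
eef_pos: [526.8, 133.8, 174.3]
eef_rot: [[0.957, -0.002, 0.289], [-0.289, -0.002, 0.957], [-0.001, -1.0, -0.002]]
contact_force: [-3.7, -0.5, 9.2]
gripper_width: 20.9
```

Emit:
play_rows(targets=[[[0.0044, 0, -0.0019], [0, 0, 0]], [[0.0042, 0, -0.0023], [0, 0, 0]], [[0.004, 0, -0.0027], [0, 0, 0]]])

```text
time: 10.22
eef_pos: [537.2, 124.1, 174.3]
eef_rot: [[0.957, -0.001, 0.289], [-0.289, -0.001, 0.957], [-0.001, -1.0, -0.001]]
contact_force: [-1.8, 1.1, 7.5]
gripper_width: 21.0
```

Emit:
play_rows(targets=[[[0.0038, 0, -0.003], [0, 0, 0]], [[0.0035, 0, -0.0033], [0, 0, 0]], [[0.0032, 0, -0.0036], [0, 0, 0]]])

```text
time: 10.6
eef_pos: [544.7, 111.8, 174.3]
eef_rot: [[0.957, -0.0, 0.289], [-0.289, 0.0, 0.957], [-0.0, -1.0, -0.0]]
contact_force: [-1.2, 1.8, 5.7]
gripper_width: 20.4
```

Emit:
play_rows(targets=[[[0.0029, 0, -0.0039], [0, 0, 0]], [[0.0026, 0, -0.0041], [0, 0, 0]], [[0.0022, 0, -0.0043], [0, 0, 0]]])

```text
time: 10.98
eef_pos: [548.0, 102.3, 174.3]
eef_rot: [[0.958, -0.001, 0.286], [-0.286, 0.011, 0.958], [-0.004, -1.0, 0.01]]
contact_force: [-2.6, 28.2, 7.5]
gripper_width: 20.8
```

The force jumped to 28 N and the motion fell short, so this looks like the stop. I'll let it settle and look.

Emit:
play_rows(targets=[[[0, 0, 0], [0, 0, 0]], [[0, 0, 0], [0, 0, 0]]])

```text
time: 11.22
eef_pos: [547.9, 102.5, 174.3]
eef_rot: [[0.958, -0.001, 0.285], [-0.285, 0.009, 0.958], [-0.003, -1.0, 0.009]]
contact_force: [-1.2, 18.3, 5.8]
gripper_width: 20.5
```

```bash
cat >> h.py <<'E'
def handle_tool():
    # handle top in wrist image -> world at z=188
    pass
E
python3 - <<'E'
from h import *
s=rep(); c=imaging.read_camera("wrist"); cv2.imwrite("pics/w3.png",c["color"]); 
t=imaging.read_camera("top"); cv2.imwrite("pics/t3.png",t["color"])
E
```

```text
t 11.22 tcp [547.9 102.5 174.3] F [-1.2 18.3  5.8] w 20.5
[[ 0.958 -0.001  0.285]
 [-0.285  0.009  0.958]
 [-0.003 -1.     0.009]]
r,ang about hub 55.3 13.6
```

View pics/w3.png

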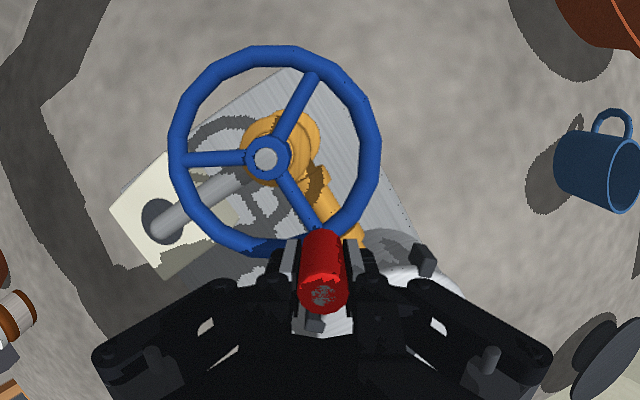

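The wrist view shows the handle at (322,270), still in the jaws, the hub at (266,157), and nothing else touching. A small extra push should confirm the stop is hard.

Emit:
play_rows(targets=[[[0.0015, 0, -0.0026], [0, 0, 0]], [[0, 0, 0], [0, 0, 0]], [[0, 0, 0], [0, 0, 0]]])

```text
time: 11.7
eef_pos: [547.9, 102.3, 174.3]
eef_rot: [[0.959, -0.002, 0.283], [-0.283, 0.015, 0.959], [-0.006, -1.0, 0.014]]
contact_force: [-4.6, 27.6, 8.7]
gripper_width: 20.6
```

Emit:
play_rows(targets=[[[-0.0015, 0, 0.0026], [0, 0, 0]], [[-0.0015, 0, 0.0026], [0, 0, 0]], [[0, 0, 0], [0, 0, 0]], [[0, 0, 0], [0, 0, 0]]])

```text
time: 12.2
eef_pos: [547.9, 102.8, 174.3]
eef_rot: [[0.958, 0.0, 0.287], [-0.287, 0.004, 0.958], [-0.001, -1.0, 0.004]]
contact_force: [0.2, 8.6, 5.9]
gripper_width: 20.6
```

```bash
python3 - <<'E'
from h import *
s=rep(); c=imaging.read_camera("wrist"); cv2.imwrite("pics/w4.png",c["color"]); np.save("ref_pose.npy",np.c_[s["eef_rot"],s["eef_pos"]])
E
```

```text
t 12.2 tcp [547.9 102.8 174.3] F [0.2 8.6 5.9] w 20.6
[[ 0.958  0.     0.287]
 [-0.287  0.004  0.958]
 [-0.001 -1.     0.004]]
r,ang about hub 55.3 13.9
```

```bash
cat > rows.py <<'E'
from h import *
import sys
P=np.array([[502.5,34.6],[488.3,34.5],[474.2,38.2],[461.3,45.5],[451,55.8],[443.8,68.4],[440,82.5],[440.2,96.9],[444,110.7],[451.3,123.1],[461.3,133.1],[473.5,140.1],[487,143.8],[500.8,144],[514.3,140.6],[526.8,133.8],[537.2,124.1],[544.7,111.8]])
A=np.c_[2*P,np.ones(len(P))];q,res,_,_=np.linalg.lstsq(A,(P**2).sum(1),rcond=None); R=np.sqrt(q[2]+q[0]**2+q[1]**2); C=q[:2]
if __name__=="__main__":
    print("C,R",C,R)
    d=np.array([547.9,102.7])-C; a0=np.degrees(np.arctan2(d[1],d[0])); print("shut angle",a0)
    xt=np.array([.9575,-.2884]); zt=np.array([.2884,.9575])
    for j in range(9):
        o=[]
        for k in range(10):
            f=lambda q:R*np.array([np.cos(np.radians(q)),np.sin(np.radians(q))])
            a=a0+j*80+8*k; v=f(a+8)-f(a); o.append([[round(float(v@xt)/1000,4),0,round(float(v@zt)/1000,4)],[0,0,0]])
        print(j,a0+j*80+80,"end",(C+f(a+8)).round(1)); print(o)
E
python3 rows.py
```

```text
C,R [494.64289246  89.2322707 ] 55.028656881063135
shut angle 14.191515931972633
0 94.19151593197263 end [490.6 144.1]
[[[-0.0044, 0, 0.0063], [0, 0, 0]], [[-0.0052, 0, 0.0056], [0, 0, 0]], [[-0.006, 0, 0.0048], [0, 0, 0]], [[-0.0066, 0, 0.004], [0, 0, 0]], [[-0.0071, 0, 0.003], [0, 0, 0]], [[-0.0074, 0, 0.002], [0, 0, 0]], [[-0.0076, 0, 0.0009], [0, 0, 0]], [[-0.0077, 0, -0.0001], [0, 0, 0]], [[-0.0076, 0, -0.0012], [0, 0, 0]], [[-0.0073, 0, -0.0022], [0, 0, 0]]]
1 174.19151593197262 end [439.9  94.8]
[[[-0.007, 0, -0.0032], [0, 0, 0]], [[-0.0064, 0, -0.0042], [0, 0, 0]], [[-0.0058, 0, -0.005], [0, 0, 0]], [[-0.005, 0, -0.0058], [0, 0, 0]], [[-0.0042, 0, -0.0064], [0, 0, 0]], [[-0.0033, 0, -0.007], [0, 0, 0]], [[-0.0023, 0, -0.0073], [0, 0, 0]], [[-0.0012, 0, -0.0076], [0, 0, 0]], [[-0.0001, 0, -0.0077], [0, 0, 0]], [[0.0009, 0, -0.0076], [0, 0, 0]]]
2 254.19151593197265 end [479.7  36.3]
[[[0.002, 0, -0.0074], [0, 0, 0]], [[0.003, 0, -0.0071], [0, 0, 0]], [[0.0039, 0, -0.0066], [0, 0, 0]], [[0.0048, 0, -0.006], [0, 0, 0]], [[0.0056, 0, -0.0052], [0, 0, 0]], [[0.0063, 0, -0.0044], [
[... 1763 characters left out ...]
0, 0]], [[0.0068, 0, -0.0035], [0, 0, 0]], [[0.0073, 0, -0.0025], [0, 0, 0]], [[0.0075, 0, -0.0015], [0, 0, 0]], [[0.0077, 0, -0.0004], [0, 0, 0]], [[0.0076, 0, 0.0007], [0, 0, 0]], [[0.0075, 0, 0.0017], [0, 0, 0]], [[0.0072, 0, 0.0027], [0, 0, 0]], [[0.0067, 0, 0.0037], [0, 0, 0]], [[0.0061, 0, 0.0046], [0, 0, 0]]]
8 734.1915159319726 end [548.  102.7]
[[[0.0054, 0, 0.0054], [0, 0, 0]], [[0.0046, 0, 0.0061], [0, 0, 0]], [[0.0037, 0, 0.0067], [0, 0, 0]], [[0.0028, 0, 0.0072], [0, 0, 0]], [[0.0017, 0, 0.0075], [0, 0, 0]], [[0.0007, 0, 0.0076], [0, 0, 0]], [[-0.0004, 0, 0.0077], [0, 0, 0]], [[-0.0015, 0, 0.0075], [0, 0, 0]], [[-0.0025, 0, 0.0073], [0, 0, 0]], [[-0.0035, 0, 0.0068], [0, 0, 0]]]
```

The circle fit from the TCP track has radius 55.03 mm, and the shut angle is about 14.2°. I'm now backing off two turns counter-clockwise, adding a little to the first row to take up the push.

Emit:
play_rows(targets=[[[-0.0057, 0, 0.0083], [0, 0, 0]], [[-0.0052, 0, 0.0056], [0, 0, 0]], [[-0.006, 0, 0.0048], [0, 0, 0]], [[-0.0066, 0, 0.004], [0, 0, 0]], [[-0.0071, 0, 0.003], [0, 0, 0]], [[-0.0074, 0, 0.002], [0, 0, 0]], [[-0.0076, 0, 0.0009], [0, 0, 0]], [[-0.0077, 0, -0.0001], [0, 0, 0]], [[-0.0076, 0, -0.0012], [0, 0, 0]], [[-0.0073, 0, -0.0022], [0, 0, 0]]])

```text
time: 13.5
eef_pos: [490.4, 144.1, 174.3]
eef_rot: [[0.957, 0.002, 0.289], [-0.289, -0.001, 0.957], [0.002, -1.0, -0.001]]
contact_force: [3.2, -4.0, 5.8]
gripper_width: 20.6
```

On target: expected (490.6, 144.1).

Emit:
play_rows(targets=[[[-0.007, 0, -0.0032], [0, 0, 0]], [[-0.0064, 0, -0.0042], [0, 0, 0]], [[-0.0058, 0, -0.005], [0, 0, 0]], [[-0.005, 0, -0.0058], [0, 0, 0]], [[-0.0042, 0, -0.0064], [0, 0, 0]], [[-0.0033, 0, -0.007], [0, 0, 0]], [[-0.0023, 0, -0.0073], [0, 0, 0]], [[-0.0012, 0, -0.0076], [0, 0, 0]], [[-0.0001, 0, -0.0077], [0, 0, 0]], [[0.0009, 0, -0.0076], [0, 0, 0]]])

```text
time: 14.75
eef_pos: [440.0, 96.1, 174.3]
eef_rot: [[0.958, 0.002, 0.288], [-0.288, 0.002, 0.958], [0.001, -1.0, 0.003]]
contact_force: [6.4, 3.3, 4.0]
gripper_width: 20.7
```

Emit:
play_rows(targets=[[[0.002, 0, -0.0074], [0, 0, 0]], [[0.003, 0, -0.0071], [0, 0, 0]], [[0.0039, 0, -0.0066], [0, 0, 0]], [[0.0048, 0, -0.006], [0, 0, 0]], [[0.0056, 0, -0.0052], [0, 0, 0]], [[0.0063, 0, -0.0044], [0, 0, 0]], [[0.0068, 0, -0.0035], [0, 0, 0]], [[0.0073, 0, -0.0025], [0, 0, 0]], [[0.0075, 0, -0.0015], [0, 0, 0]], [[0.0077, 0, -0.0004], [0, 0, 0]]])

```text
time: 16.0
eef_pos: [477.1, 37.0, 174.2]
eef_rot: [[0.957, -0.003, 0.288], [-0.288, 0.001, 0.958], [-0.003, -1.0, -0.0]]
contact_force: [-3.9, 0.3, 11.9]
gripper_width: 21.2
```

Emit:
play_rows(targets=[[[0.0076, 0, 0.0007], [0, 0, 0]], [[0.0075, 0, 0.0017], [0, 0, 0]], [[0.0072, 0, 0.0027], [0, 0, 0]], [[0.0067, 0, 0.0037], [0, 0, 0]], [[0.0061, 0, 0.0046], [0, 0, 0]], [[0.0054, 0, 0.0054], [0, 0, 0]], [[0.0046, 0, 0.0061], [0, 0, 0]], [[0.0037, 0, 0.0067], [0, 0, 0]], [[0.0028, 0, 0.0072], [0, 0, 0]], [[0.0017, 0, 0.0075], [0, 0, 0]]])

```text
time: 17.25
eef_pos: [543.6, 64.3, 174.3]
eef_rot: [[0.957, 0.0, 0.29], [-0.29, -0.003, 0.957], [0.001, -1.0, -0.003]]
contact_force: [2.1, -5.7, 6.6]
gripper_width: 20.7
```

```bash
python3 - <<'E'
from h import *
s=rep(); c=imaging.read_camera("wrist"); cv2.imwrite("pics/w5.png",c["color"])
E
```

```text
t 17.25 tcp [543.6  64.3 174.3] F [ 2.1 -5.7  6.6] w 20.7
[[ 0.957  0.     0.29 ]
 [-0.29  -0.003  0.957]
 [ 0.001 -1.    -0.003]]
r,ang about hub 55.5 -27.0
```

View pics/w5.png

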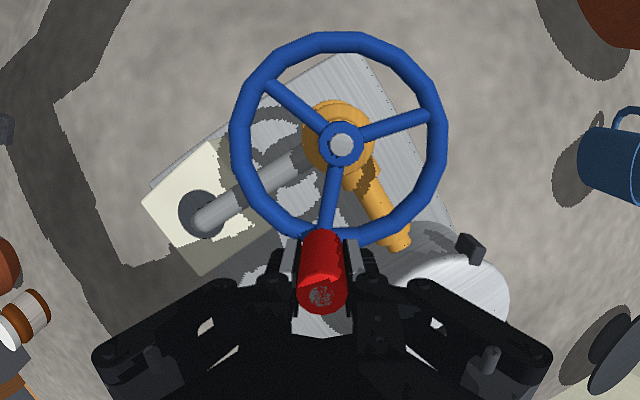

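The handle is still at (322,270) in the jaws and the hub at (341,145), so the grip is unchanged. I'm carrying on.

Emit:
play_rows(targets=[[[0.0007, 0, 0.0076], [0, 0, 0]], [[-0.0004, 0, 0.0077], [0, 0, 0]], [[-0.0015, 0, 0.0075], [0, 0, 0]], [[-0.0025, 0, 0.0073], [0, 0, 0]], [[-0.0035, 0, 0.0068], [0, 0, 0]], [[-0.0044, 0, 0.0063], [0, 0, 0]], [[-0.0052, 0, 0.0056], [0, 0, 0]], [[-0.006, 0, 0.0048], [0, 0, 0]], [[-0.0066, 0, 0.004], [0, 0, 0]], [[-0.0071, 0, 0.003], [0, 0, 0]]])

```text
time: 18.55
eef_pos: [526.6, 133.9, 174.3]
eef_rot: [[0.957, 0.002, 0.289], [-0.289, -0.001, 0.957], [0.002, -1.0, -0.0]]
contact_force: [4.1, -3.0, 5.9]
gripper_width: 20.6
```

Emit:
play_rows(targets=[[[-0.0074, 0, 0.002], [0, 0, 0]], [[-0.0076, 0, 0.0009], [0, 0, 0]], [[-0.0077, 0, -0.0001], [0, 0, 0]], [[-0.0076, 0, -0.0012], [0, 0, 0]], [[-0.0073, 0, -0.0022], [0, 0, 0]], [[-0.007, 0, -0.0032], [0, 0, 0]], [[-0.0064, 0, -0.0042], [0, 0, 0]], [[-0.0058, 0, -0.005], [0, 0, 0]], [[-0.005, 0, -0.0058], [0, 0, 0]], [[-0.0042, 0, -0.0064], [0, 0, 0]]])

```text
time: 19.8
eef_pos: [456.7, 129.2, 174.3]
eef_rot: [[0.957, 0.003, 0.289], [-0.289, 0.0, 0.957], [0.003, -1.0, 0.001]]
contact_force: [9.1, -0.4, 2.6]
gripper_width: 20.6
```

Emit:
play_rows(targets=[[[-0.0033, 0, -0.007], [0, 0, 0]], [[-0.0023, 0, -0.0073], [0, 0, 0]], [[-0.0012, 0, -0.0076], [0, 0, 0]], [[-0.0001, 0, -0.0077], [0, 0, 0]], [[0.0009, 0, -0.0076], [0, 0, 0]], [[0.002, 0, -0.0074], [0, 0, 0]], [[0.003, 0, -0.0071], [0, 0, 0]], [[0.0039, 0, -0.0066], [0, 0, 0]], [[0.0048, 0, -0.006], [0, 0, 0]], [[0.0056, 0, -0.0052], [0, 0, 0]]])

```text
time: 21.05
eef_pos: [447.5, 60.6, 174.2]
eef_rot: [[0.958, -0.001, 0.287], [-0.287, 0.005, 0.958], [-0.002, -1.0, 0.004]]
contact_force: [1.1, 7.0, 8.5]
gripper_width: 20.8
```

Emit:
play_rows(targets=[[[0.0063, 0, -0.0044], [0, 0, 0]], [[0.0068, 0, -0.0035], [0, 0, 0]], [[0.0073, 0, -0.0025], [0, 0, 0]], [[0.0075, 0, -0.0015], [0, 0, 0]], [[0.0077, 0, -0.0004], [0, 0, 0]], [[0.0076, 0, 0.0007], [0, 0, 0]], [[0.0075, 0, 0.0017], [0, 0, 0]], [[0.0072, 0, 0.0027], [0, 0, 0]], [[0.0067, 0, 0.0037], [0, 0, 0]], [[0.0061, 0, 0.0046], [0, 0, 0]]])

```text
time: 22.3
eef_pos: [514.3, 37.9, 174.3]
eef_rot: [[0.957, -0.003, 0.29], [-0.29, -0.004, 0.957], [-0.002, -1.0, -0.005]]
contact_force: [-4.1, -7.9, 11.0]
gripper_width: 20.8
```

Last 80°, then settle.

Emit:
play_rows(targets=[[[0.0054, 0, 0.0054], [0, 0, 0]], [[0.0046, 0, 0.0061], [0, 0, 0]], [[0.0037, 0, 0.0067], [0, 0, 0]], [[0.0028, 0, 0.0072], [0, 0, 0]], [[0.0017, 0, 0.0075], [0, 0, 0]], [[0.0007, 0, 0.0076], [0, 0, 0]], [[-0.0004, 0, 0.0077], [0, 0, 0]], [[-0.0015, 0, 0.0075], [0, 0, 0]], [[-0.0025, 0, 0.0073], [0, 0, 0]], [[-0.0035, 0, 0.0068], [0, 0, 0]]])

```text
time: 23.55
eef_pos: [548.1, 102.0, 174.3]
eef_rot: [[0.957, 0.003, 0.29], [-0.29, -0.003, 0.957], [0.003, -1.0, -0.002]]
contact_force: [5.6, -5.0, 4.4]
gripper_width: 20.5
```

Emit:
play_rows(targets=[[[0, 0, 0], [0, 0, 0]], [[0, 0, 0], [0, 0, 0]], [[0, 0, 0], [0, 0, 0]], [[0, 0, 0], [0, 0, 0]]])

```text
time: 24.05
eef_pos: [547.8, 102.9, 174.4]
eef_rot: [[0.957, 0.002, 0.289], [-0.289, -0.0, 0.957], [0.002, -1.0, 0.0]]
contact_force: [5.5, -1.6, 4.5]
gripper_width: 20.7
```

```bash
python3 - <<'E'
from h import *
from rows import C
s=rep(); c=imaging.read_camera("wrist"); cv2.imwrite("pics/w6.png",c["color"])
d=s["eef_pos"][:2]-C; print("ang",np.degrees(np.arctan2(d[1],d[0])),np.hypot(*d))
# wheel angle from wrist views: blue points at rim plane z=128..134 -> polar spoke angles
def spokes(im,pose):
    ss={"eef_rot":pose[:,:3],"eef_pos":pose[:,3]}
    out=[]
    angs=np.arange(0,360,0.25); g=np.zeros(len(angs))
    hsv=cv2.cvtColor(im,cv2.COLOR_BGR2HSV); m=((hsv[...,0]>105)&(hsv[...,0]<130)&(hsv[...,1]>110))
    for i,a in enumerate(angs):
        for r in range(24,43,2):
            u,v=wproj(c,ss,[C[0]+r*np.cos(np.radians(a)),C[1]+r*np.sin(np.radians(a)),128]); g[i]+=m[int(round(v)),int(round(u))]
    ok=g>=7; lab=[]; 
    idx=np.nonzero(ok)[0]
    for grp in np.split(idx,np.nonzero(np.diff(idx)>4)[0]+1): lab.append((round(angs[grp].mean(),2),len(grp)))
    return lab
print("shut",spokes(cv2.imread("pics/w4.png"),np.load("ref_pose.npy")))
print("now",spokes(c["color"],np.c_[s["eef_rot"],s["eef_pos"]]))
E
```

```text
t 24.05 tcp [547.8 102.9 174.4] F [ 5.5 -1.6  4.5] w 20.7
[[ 0.957  0.002  0.289]
 [-0.289 -0.     0.957]
 [ 0.002 -1.     0.   ]]
r,ang about hub 55.3 14.0
ang 14.42729956608993 54.89854482595517
shut [(np.float64(13.25), 57), (np.float64(136.62), 56), (np.float64(253.75), 55)]
now [(np.float64(13.25), 57), (np.float64(136.38), 56), (np.float64(253.62), 54)]
```

View pics/w6.png

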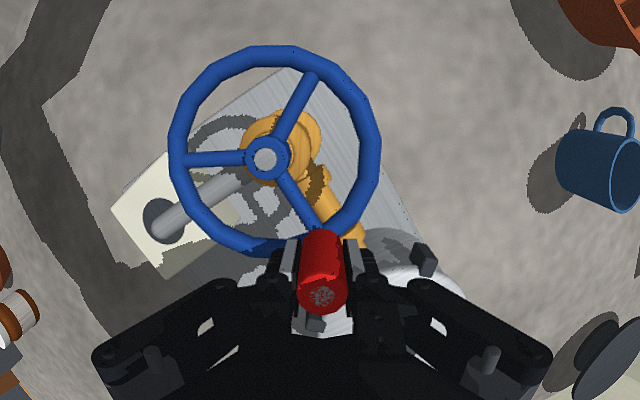

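The spoke angles match those at shut to within about 0.2°. One last check for stillness and for the other objects, then I'll hand in.

Emit:
play_rows(targets=[[[0, 0, 0], [0, 0, 0]], [[0, 0, 0], [0, 0, 0]], [[0, 0, 0], [0, 0, 0]], [[0, 0, 0], [0, 0, 0]]])

```text
time: 24.6
eef_pos: [547.8, 102.9, 174.3]
eef_rot: [[0.957, 0.002, 0.289], [-0.289, -0.0, 0.957], [0.002, -1.0, 0.0]]
contact_force: [6.2, -1.0, 4.1]
gripper_width: 20.6
```

```bash
python3 - <<'E'
from h import *
rep(); c=imaging.read_camera("scene"); cv2.imwrite("pics/scene9.png",c["color"])
E
```

```text
t 24.6 tcp [547.8 102.9 174.3] F [ 6.2 -1.   4.1] w 20.6
[[ 0.957  0.002  0.289]
 [-0.289 -0.     0.957]
 [ 0.002 -1.     0.   ]]
r,ang about hub 55.3 14.0
```

View pics/scene9.png

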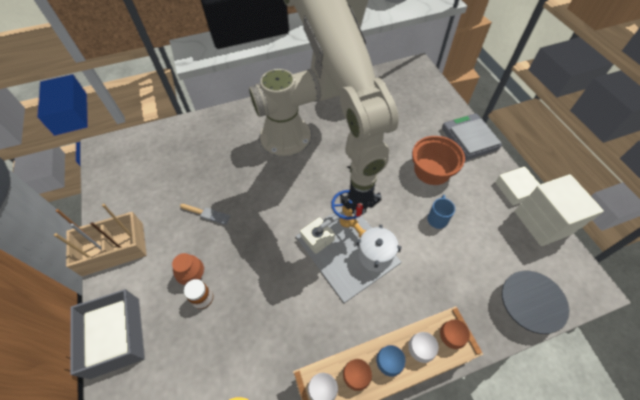

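The mould at (317,235), tub, mug, jar, vase and brush are where they were. The rib is hidden behind the arm, which never came near it.

```bash
python3 -c "
from rig import order
print(order.sign_off())"
```

```text
the job is handed in; nothing more can be done
None
```

I shut the valve, backed it off two full turns, and handed the job in at about 24.6 s with the gripper still holding the handle.

- **Shutting:** I cranked clockwise about 274° until the wheel stopped. Pushing further raised the force to 28 N and moved the tool only 0.2 mm, so I took that as the hard stop.
- **Backing off:** I then turned it counter-clockwise by 9 × 80° = 720°. The spoke angles in the wrist camera match those at shut to within about 0.25°. The tool's own angle about the wheel came back within about 0.25° of its shut angle.
- **Holding:** over the last half second before hand-in the tool did not move, with about 6 N of sideways force on it and a finger opening of 20.6 mm.
- **Bench:** in the last scene picture the mould, tub, mug, jar, vase and brush look unmoved. The arm hid the rib, so I could not check it, but the arm never went near it.

No check failed. The finger opening stayed near 20.6 mm, against a 22 mm handle, for the whole job.

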